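Index the dish carriage to the crucible's station

ROBOT

A 7-joint arm with a two-finger parallel gripper is mounted at the origin on a cart in front of the work surface, level with it; the furniture and walls round the work are solid. World frame = base frame: x ahead of the robot, y to its left, z up, the work surface at z = 0. Lengths are in m, angles in rad, forces in N, time in s.
With the tool pointing down it reaches from about 0.425 to 0.825 m from the base axis. Payload 3.6 kg.
Tool frame: the origin (TCP) lies at the very end of the fingers, on their centre line; the grasp point (between the pads) lies 19 mm behind it; x points along the fingers, y is the direction in which the jaws open and shut, and the axes are right-handed (so a half turn about x gives the same grasp; the last joint's range is limited). The gripper opens to 93 mm and grips with 3 to 60 N. Pads are 15 mm wide; open, the fingers measure 128 mm over their backs; the gripper's body (75 mm by 188 mm) begins 65 mm behind the grasp point.
Start: joints at [-1.363, 0.615, -0.013, 1.423, 0.008, 1.103, -0.04], TCP at [0.151, 0.632, 0.219] pointing down, gripper open.
Joint ranges: [-3.12, 3.12], [-0.3, 2.06], [-1.34, 1.32], [0.26, 2.42], [-1.36, 4.5], [0.01, 1.98], [-2.84, 2.84]. Speed limits (rad/s): [2.79, 2.79, 3.14, 3.14, 3.14, 3.14, 3.14].

INTERFACE

Orientations are given as a unit quaternion [w, x, y, z].
In Python, from workcell import bot gives the robot as it stands.
- The arm moves only by the tool play_rows, never from a script. Its argument "increments" is a list of rows, each a list of 4 numbers: the shift along the tool's x, y, z in m, then the turn about the tool's x in rad. A call has 1 to 8 rows; each row shifts and turns the commanded pose from where the row before left it, along the tool's axes as they then stand; what a row does not reach is not made up. A row lasts 1/8 s, in which the tool goes at most 62.5 mm and 10.7 degrees, less where a joint would pass 70% of its speed; a pose out of reach is approached as far as the arm can. A call is refused whole if a number of a shift passes 0.0625 or a number of a turn 0.188, either way. A call with a gripper value outside its range is refused whole. "fingers" is the closure, from 0 (fully open) to 1 (shut), set as the call begins (left out, the last holds). The fingers move at their own pace and stop on an object; "newtons" is the grip in N (left out, the last holds). Time passes only in rows, so rows that do not move let the fingers close. It gives the time, the measured TCP pose, the force and the opening at its end, in the units of the state.
- bot.state(): the state, without advancing time (a new reading comes with each control period).
- bot.read_camera(name): name is "scene" or "top" or "wrist"; returns a dict with "img" (400x640x3 uint8, red, green, blue), "range_z" (400x640 float32, m along the optical axis (not along the pixel's ray), 0 where there is no reading), "camera_matrix" (3x3 intrinsics, pixels), "eye" and "attitude" of the camera in the world; the wrist camera has in their place "hand_eye" (4x4, takes a point from camera to tool coordinates, whose origin is the TCP and whose axes are the tool frame's). Camera axes: x right, y down, z forward; pixel columns grow to the right and rows downward; lengths in m; the calibration is good to about 2 mm. A picture is of the moment at which its call begins: read the wrist's pose just before it.
- bot.sign_off(): hands the job in, once; it reports no verdict.
The state is a dict: "clock": time; "joints": joint angles; "dq": joint speeds; "tau": joint torques, N m; "ee_pos": TCP position; "ee_rot": TCP orientation; "wrist_force": force on the tool from outside, world axes, zero at the start; "ft_torque": the same for the moment, N m; "width": finger opening in m.
Only numpy, scipy, OpenCV 4.12 (cv2) and the standard library are available. Lean on these libraries where they do the work, as an engineer would, in place of code of your own. Each camera call takes 0.05 s, during which the arm holds its last target.

TASK

The dish carriage is locked at the middle of its bed by an indexing plunger. Pull the plunger's T-handle up and twist it a quarter turn anticlockwise so that it stays out, slide the carriage with its dish to the end station where the crucible stands, then twist the handle back so that the plunger drops fully into that station's hole and locks, and let go. Do not knock over or shift the crucible or the weighing bottle.

Things in the scene. Friction and masses are not known exactly. Their poses are not given: they have to be found in the camera images.
- bed: Fixed grey bed plate, 205 mm (its x) by 270 mm (its y), top 12 mm above the worktop. Origin on the worktop, 75 mm in from the edge nearer the robot, at mid length. z up; y runs along the bed and is the way the carriage slides; x points away from the robot. A steel index bar along y (at x = -42 mm) has three plunger holes at y = -80, 0 and +80 mm: the stations. The two station vessels stand at x = +105 mm, one at y = -80 mm, the other at y = +80 mm.
- carriage (a joint): Slide of the aluminium carriage (136 mm across the bed, 90 mm along it, top 38 mm above the worktop), which carries the dish between four 9 mm high steel pins. Value in m along the bed's y: 0 at the middle hole where it starts, +-0.080 at the end holes, end stops at +-0.082. Slides with about 1 to 2 N. It can be moved by the T-handle as well.
- plunger (a joint): Lift of the indexing plunger in m, 0 fully down (locked in a hole), 0.018 at its upper stop. A spring pushes it down with 4.5 N at 0 and 7 N at the top. It must be lifted at least 0.013 before it can be twisted; twisted, it rests on its collar at about 0.012, clear of the index bar. With the handle twisted back but not over a hole the tip rides on the index bar at about 0.009; over a hole (within 2 mm) it drops in by itself once the handle is free to go down.
- handle (a joint): Twist of the T-handle in rad, anticlockwise seen from above: 0 with the bar along the bed (the cross pin lies in the collar's slot), 1.57 with the bar across the bed (held out), stop at 1.6. The cross pin drops into the slot when the twist is less than about 0.25. Turns easily when lifted.
- handle_grip (a point): Centre of the black T-handle bar on top of the plunger, on the plunger's axis: bar 46 mm long (this point's y), 12 mm thick (its x), 26 mm high (z up), centre 97 mm above the worktop when the plunger is down; it moves up and turns with the plunger. The steel collar below it ends 62 mm above the worktop and is 34 mm wide; the gap beneath the bar is 22 mm. It stands on the carriage, 42 mm to the robot's side of the bed's origin line.
- dish_mid (a point): Flat covered glass dish, loose, 68 mm wide, 14 mm high, on the carriage between four pins, its top 52 mm above the worktop, its axis 76 mm from the plunger's on the side away from the robot. Point half-way up its axis. It rides along; it need not be touched.
- crucible_mid (a point): White porcelain crucible with a knobbed lid, loose, 45 mm wide and 50 mm high, standing on the bed plate at one end station (left or right varies). Point half-way up its axis; z up, y roughly along the bed.
- weighing_mid (a point): Glass weighing bottle with a knobbed lid, loose, 42 mm wide and 62 mm high, standing on the bed plate at the other end station. Point half-way up its axis.
Mind the look-alikes: they are no part of the job. What is shaped like the part that bears crucible_mid but pink or purple is not meant.

How it is judged:
By the outcome, as a careful person would: the job done as asked, in the order asked, and still so for the second after the job is handed in, with the robot touching nothing.
It also fails if it takes over 45 s, if anything falls off the work surface, if the arm or the gripper's body presses on something with over 40 N, if the wrist force passes 120 N, or if a joint passes its speed limit or range.

## Working session

There is one attempt and no reset: what is moved stays moved. The work goes in short steps, Python scripts to look and compute and a tool call to move; the robot and the scene stay as the last step left them, time stands still between calls to the robot, and variables do not carry over. Pictures are saved under pics/ and viewed, and the job is handed in when it is done.

Besides the shell and the picture viewer there is one more tool, called after ">>>" in YAML: its name, and indented under it one key for each argument. play_rows: Moves the arm, as the interface text tells. Its arguments: {"type":"object","properties":{"increments":{"type":"array"},"fingers":{"type":"number"},"newtons":{"type":"number"}},"required":["increments"]}

```bash
mkdir -p pics; ls; cat > h.py <<'E'
import numpy as np, cv2
from workcell import bot
def save(name,fn):
    c=bot.read_camera(name); cv2.imwrite(fn,c["img"][:,:,::-1]); np.savez(fn+".npz",**c); return c
E
python3 - <<'E'
from h import *
print(bot.state())
for n in ["scene","top","wrist"]:
    c=save(n,f"pics/{n}0.png"); print(n,c["camera_matrix"].tolist(),[ (k,np.round(c[k],4).tolist()) for k in ("eye","attitude","hand_eye") if k in c])
E
```

```text
pics
{'clock': 0.0, 'joints': array([-1.3635093 ,  0.61592945, -0.01259487,  1.42486022,  0.00811945,
        1.1034002 , -0.04040685]), 'dq': array([-1.62046119e-03, -1.21515040e-04, -7.01350563e-04,  2.05127812e-03,
        1.14380780e-03,  1.94240175e-03, -1.18730569e-05]), 'tau': array([-2.23286343e-04, -4.58925068e+01,  2.09003873e-01, -1.65743583e+01,
       -6.11336972e-02,  2.03627563e-02,  2.23281554e-04]), 'ee_pos': array([0.15040866, 0.63155859, 0.21748742]), 'ee_rot': array([ 0.70220103,  0.0815536 ,  0.70236459, -0.0833469 ]), 'wrist_force': array([-0.23846205,  0.69271486,  0.81801381]), 'ft_torque': array([ 0.00376378,  0.03112017, -0.0105824 ]), 'width': 0.092872937560046}
scene [[443.7912586414082, 0.0, 320.9536356979894], [0.0, 443.7912586414082, 198.52094796425703], [0.0, 0.0, 1.0]] [('eye', [0.0908, -0.4299, 0.636]), ('attitude', [-0.389, 0.8316, -0.3589, 0.1681])]
top [[518.7252362348187, 0.0, 321.5040609086681], [0.0, 518.7252362348187, 201.6723672578588], [0.0, 0.0, 1.0]] [('eye', [0.5, 0.0128, 1.1688]), ('attitude', [-0.0169, 0.713, -0.7003, 0.0313])]
wrist [[354.289298605627, 0.0, 319.4871866038568], [0.0, 354.289298605627, 201.1683375821782], [0.0, 0.0, 1.0]] [('hand_eye', [[-0.0008, -0.2628, 0.9648, -0.1652], [1.0, 0.0004, 0.0009, 0.0007], [-0.0006, 0.9648, 0.2628, -0.0723], [0.0, 0.0, 0.0, 1.0]])]
```

View pics/scene0.png

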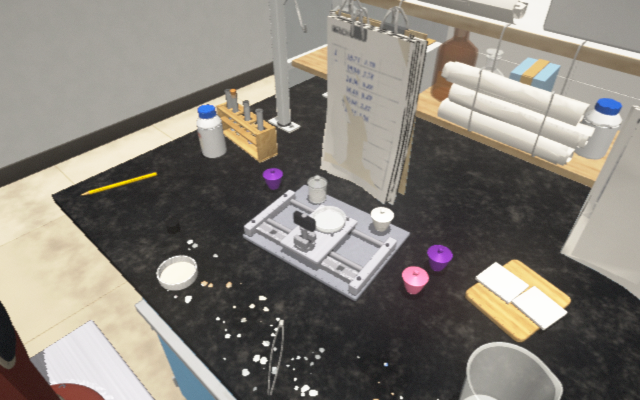

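View pics/top0.png

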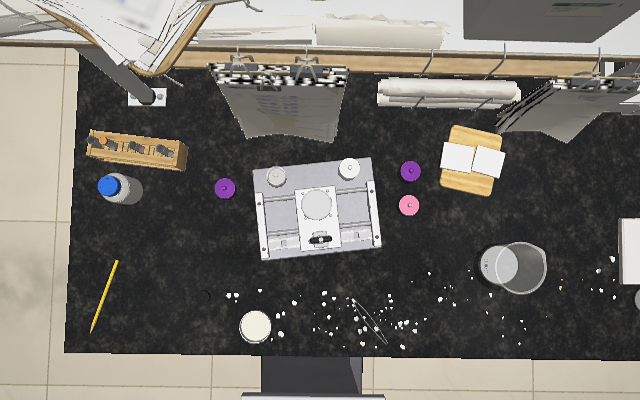

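View pics/wrist0.png

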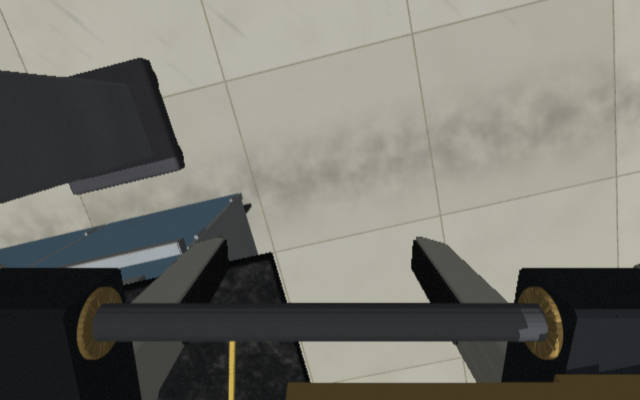

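The top view shows the bed at about (317,208) and the black handle at (320,240). There is a white knobbed vessel at (349,168), a grey glass one at (276,177), purple look-alikes at (225,188) and (411,171), and a pink one at (409,205). I'll crop in close and measure.

```bash
cat >> h.py <<'E'
from scipy.spatial.transform import Rotation as R
def quat(q): return R.from_quat([q[1],q[2],q[3],q[0]])
def campose(c,st=None):
    if "eye" in c: return quat(c["attitude"]).as_matrix(),np.array(c["eye"])
    H=c["hand_eye"]; A=quat(st["ee_rot"]).as_matrix()
    return A@H[:3,:3], A@H[:3,3]+st["ee_pos"]
def ray(c,u,v,st=None):
    Rm,e=campose(c,st); d=Rm@(np.linalg.inv(c["camera_matrix"])@np.array([u,v,1.])); return e,d
def onplane(c,u,v,z,st=None):
    e,d=ray(c,u,v,st); return e+d*(z-e[2])/d[2]
def depthpt(c,u,v,st=None):
    e,d=ray(c,u,v,st); return e+d*c["range_z"][int(v),int(u)]
def tri(r1,r2):
    (a,d),(b,f)=r1,r2
    d=d/np.linalg.norm(d);f=f/np.linalg.norm(f)
    t=np.linalg.lstsq(np.c_[d,-f],b-a,rcond=None)[0]
    p=a+d*t[0];q=b+f*t[1]; return (p+q)/2,np.linalg.norm(p-q)
E
python3 - <<'E'
from h import *
t=cv2.imread("pics/top0.png"); s=cv2.imread("pics/scene0.png")
cv2.imwrite("pics/tc.png",cv2.resize(t[145:275,240:400],None,fx=4.5,fy=4.5,interpolation=cv2.INTER_CUBIC))
cv2.imwrite("pics/sc.png",cv2.resize(s[165:300,235:465],None,fx=3.4,fy=3.4,interpolation=cv2.INTER_CUBIC))
T=np.load("pics/top0.png.npz");S=np.load("pics/scene0.png.npz")
for u,v in [(320,240),(349,168),(276,177),(317,205),(265,200),(200,250)]: print(u,v,depthpt(T,u,v).round(4))
for u,v in [(304,220),(381,215),(317,184)]: print(u,v,depthpt(S,u,v).round(4))
E
```

```text
320 240 [ 0.4942 -0.0064  0.1096]
349 168 [ 0.6493 -0.067   0.0624]
276 177 [0.6265 0.0891 0.0654]
317 205 [5.691e-01 3.000e-04 5.120e-02]
265 200 [0.5795 0.1148 0.0262]
200 250 [0.4667 0.2589 0.0017]
304 220 [ 0.49   -0.0129  0.1052]
381 215 [ 0.6446 -0.0706  0.0516]
317 184 [0.623  0.0828 0.0589]
```

View pics/tc.png

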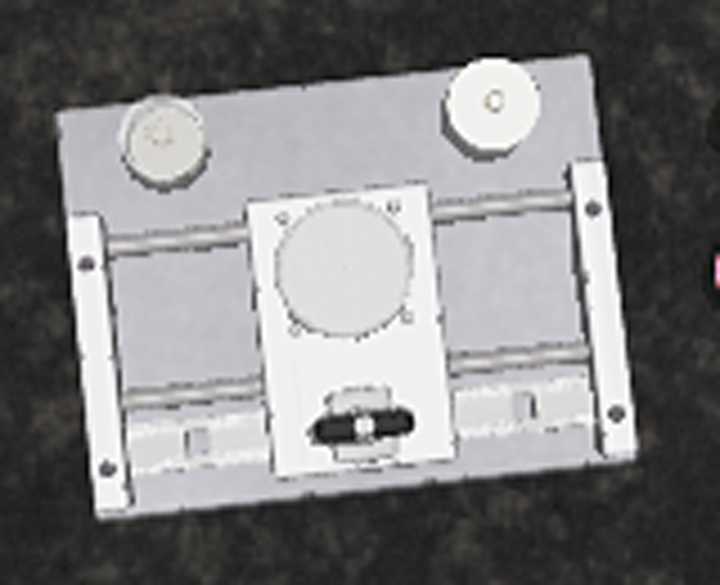

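View pics/sc.png

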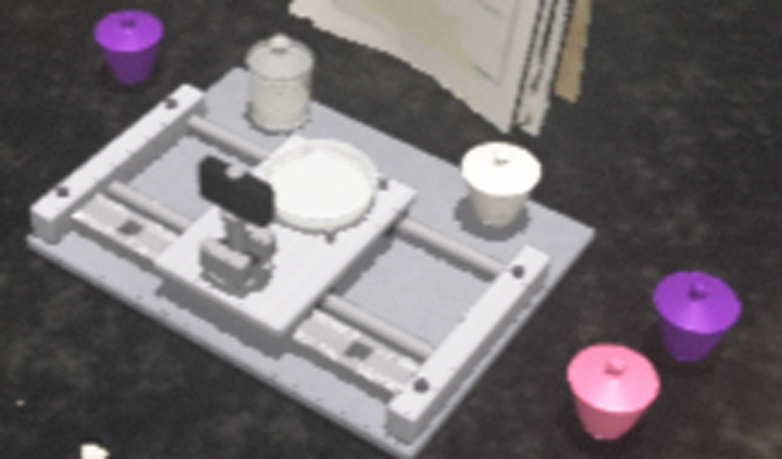

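Chosen crucible: the white one on the bed at (349,168), which is the bed's -y end. The purple and pink ones are off the bed, and the grey glass one is the weighing bottle. Next I measure the handle and bed from two views.

```bash
python3 - <<'E'
from h import *
T=np.load("pics/top0.png.npz");S=np.load("pics/scene0.png.npz")
def blk(c,x0,x1,y0,y1,th=60):
    m=(c["img"].max(2)<th).astype(np.uint8); k=np.zeros_like(m);k[y0:y1,x0:x1]=m[y0:y1,x0:x1]
    n,l,s,ce=cv2.connectedComponentsWithStats(k); i=1+np.argmax(s[1:,4]); print(s[i],ce[i])
    pts=np.argwhere(l==i)[:,::-1].astype(np.float32); return cv2.minAreaRect(pts),pts
rt,pt=blk(T,306,336,232,248); print(rt)
rs,ps=blk(S,288,322,205,232); print(rs)
bt=cv2.boxPoints(rt);bs=cv2.boxPoints(rs);print(bt,bs)
# long-axis in top at plane .11
c=pt.mean(0);u,_,vt=np.linalg.svd(pt-c);d=vt[0]
a,b=[onplane(T,*(c+d*k),.11) for k in (-10,10)]; v=a-b; print("bar yaw", np.degrees(np.arctan2(v[1],v[0])))
print("centre onplane .11",onplane(T,*c,.11))
# dims from depth points
for nm,cc,pp in (("T",T,pt),("S",S,ps)):
    P=np.array([depthpt(cc,u,v) for u,v in pp]); P=P[P[:,2]>.08]; print(nm,P.min(0),P.max(0),P.mean(0))
# top ends triangulation: knob/plunger cap (crop coords)
f=lambda c,x,y,s,ox,oy:(x/s+ox,y/s+oy)
ct=f(T,365,428,4.5,240,145); cs=f(S,236,172,3.4,235,165); print("cap tri",tri(ray(T,*ct),ray(S,*cs)))
# bed corners
L=[(97,518),(637,460),(590,55),(57,112)]
W=[onplane(T,x/4.5+240-.4,y/4.5+145-.4,.012) for x,y in L]; print(np.round(W,4))
W=np.array(W); 
e=[W[0]-W[1],W[3]-W[2]]; print([ (np.linalg.norm(q),np.degrees(np.arctan2(q[1],q[0]))-90) for q in e]); e=[W[2]-W[1],W[3]-W[0]];print([ (np.linalg.norm(q),np.degrees(np.arctan2(q[1],q[0]))) for q in e])
H=[onplane(T,x/4.5+240-.4,y/4.5+145-.4,.025) for x,y in [(197,441),(526,405)]]; print("holes",np.round(H,4),np.linalg.norm(H[0]-H[1]),np.degrees(np.arctan2(*(H[0]-H[1])[[1,0]]))-90)
st=bot.state();print(quat(st["ee_rot"]).as_matrix().round(4))
E
```

```text
[310 237   9   6  34] [314.14705882 240.11764706]
((314.0, 239.5), (5.0, 8.0), 90.0)
[295 215  19  16 126] [303.28571429 222.51587302]
((303.8000183105469, 222.4000244140625), (22.360679626464844, 7.155416965484619), 26.56505012512207)
[[310. 237.]
 [318. 237.]
 [318. 242.]
 [310. 242.]] [[292.2     220.60002]
 [295.40002 214.20003]
 [315.40002 224.20003]
 [312.2     230.60002]]
bar yaw -83.4908091115266
centre onplane .11 [0.49372881 0.00547082 0.11      ]
T [ 0.48977262 -0.00244509  0.10556232] [0.50015914 0.01395095 0.11407651] [0.49372562 0.00546834 0.10944265]
S [ 0.09076914 -0.42992196  0.08788197] [0.49554434 0.00770832 0.63599098] [ 0.48613533 -0.0146303   0.10295269]
cap tri (array([ 0.49434656, -0.00903441,  0.1104338 ]), np.float64(0.0009877469634639608))
[[ 0.4479  0.1213  0.012 ]
 [ 0.4808 -0.1447  0.012 ]
 [ 0.6825 -0.1192  0.012 ]
 [ 0.6484  0.1462  0.012 ]]
[(np.float64(0.2680269439606285), np.float64(7.054135197644285)), (np.float64(0.26757631770092083), np.float64(7.309387609918446))]
[(np.float64(0.20328082986532747), np.float64(7.206419134467325)), (np.float64(0.20208808336934136), np.float64(7.078803892312843))]
holes [[ 0.4866  0.0723  0.025 ]
 [ 0.5069 -0.0882  0.025 ]] 0.1618002280517904 7.2132739838088185
[[-4.000e-04  2.316e-01  9.728e-01]
 [-1.900e-03  9.728e-01 -2.316e-01]
 [-1.000e+00 -2.000e-03  1.000e-04]]
```

Two views agree:

| Quantity | Value |
|---|---|
| Bed yaw | about 7.2° |
| Plunger axis | about (0.496, -0.008) |
| Cap height | 0.110, which matches the text |
| Hole spacing | 162 mm (should be 160) |

I'll move to a hover over the handle and look with the wrist camera.

>>> play_rows:
  increments:
    - [0,-0.027,0.038,0]
    - [0,-0.027,0.038,0]
    - [0,-0.027,0.038,0]
    - [0,-0.027,0.038,0]
    - [0,-0.027,0.038,0]
    - [0,-0.027,0.038,0]
    - [0,-0.027,0.038,0]
    - [0,-0.027,0.038,0]
  fingers: 0

```text
clock: 1.15
ee_pos: [0.397, 0.3504, 0.2185]
ee_rot: [0.702, 0.082, 0.702, -0.083]
wrist_force: [1.4, -0.3, -0.1]
width: 0.0931
```

>>> play_rows:
  increments:
    - [0,-0.041,0.022,0]
    - [0,-0.041,0.022,0]
    - [0,-0.041,0.022,0]
    - [0,-0.041,0.022,0]
    - [0,-0.041,0.022,0]
    - [0,-0.041,0.022,0]
    - [0,-0.041,0.022,0]
    - [0,-0.041,0.022,0]

```text
clock: 2.15
ee_pos: [0.4916, -0.0095, 0.2186]
ee_rot: [0.702, 0.082, 0.702, -0.082]
wrist_force: [-0.4, 0.1, 0.1]
width: 0.0929
```

>>> play_rows:
  increments:
    - [0,0,0,0.152]
    - [0,0,0,0.152]
    - [0,0,0,0.152]
    - [0,0,0,0.152]
    - [0,0,0,0.152]
    - [0,0,0,0.152]
    - [0,0,0,0.152]
    - [0,0,0,0.149]

```text
clock: 3.15
ee_pos: [0.4912, -0.008, 0.2185]
ee_rot: [0.529, 0.469, 0.529, -0.469]
wrist_force: [0.1, -0.4, 0.1]
width: 0.0927
```

```bash
python3 - <<'E'
from h import *
st=bot.state(); c=save("wrist","pics/wrist1.png"); np.savez("pics/st1.npz",**st)
print(st["clock"],st["ee_pos"],st["joints"],st["wrist_force"]);print(quat(st["ee_rot"]).as_matrix().round(3))
E
```

```text
3.15 [ 0.49123443 -0.00799876  0.21846199] [-0.32146738  0.39162008  0.41140304  1.87922615 -0.19446096  0.91041094
  0.30144506] [ 0.06554981 -0.41842649  0.05136006]
[[-0.001  0.993  0.119]
 [ 0.     0.119 -0.993]
 [-1.    -0.001 -0.   ]]
```

View pics/wrist1.png

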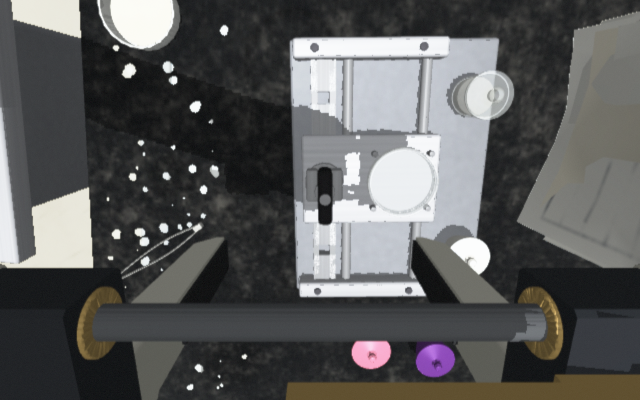

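The handle bar is upright in the image at u≈325, v 165–223, with its cap at (325,200) and nothing in the way. I'll compute its position.

```bash
python3 - <<'E'
from h import *
c=np.load("pics/wrist1.png.npz"); st=dict(np.load("pics/st1.npz"))
T=np.load("pics/top0.png.npz")
im=c["img"]; g=im.max(2)
m=np.zeros_like(g); m[160:230,312:338]=(g[160:230,312:338]<45)
n,l,s,ce=cv2.connectedComponentsWithStats(m.astype(np.uint8)); i=1+np.argmax(s[1:,4]); print(s[i],ce[i])
for v in range(166,224,8): 
    r=np.where(l[v]==i)[0]; print(v,r.min(),r.max(), depthpt(c,int(r.mean()),v,st).round(4))
a=onplane(c,325,167,.110,st);b=onplane(c,325,222,.110,st);print(a,b,(a+b)/2,np.linalg.norm(a-b))
print("cap depth",depthpt(c,325,200,st)); 
print("cap tri w top",tri(ray(c,325,200,st),ray(T,365/4.5+239.6,428/4.5+144.6)))
cv2.imwrite("pics/w1c.png",cv2.resize(im[110:290,280:500],None,fx=3.3,fy=3.3,interpolation=cv2.INTER_CUBIC))
E
```

```text
[318 167  14  57 617] [324.44732577 193.51863857]Traceback (most recent call last):
  File "<stdin>", line 8, in <module>
    return umr_minimum(a, axis, None, out, keepdims, initial, where)
ValueError: zero-size array to reduction operation minimum which has no identity
```

```bash
python3 - <<'E'
from h import *
c=np.load("pics/wrist1.png.npz"); st=dict(np.load("pics/st1.npz"))
T=np.load("pics/top0.png.npz")
im=c["img"]; g=im.max(2)
for v in range(170,222,8): 
    r=312+np.where(g[v,312:338]<45)[0]; print(v,r.min(),r.max(), depthpt(c,int(r.mean()),v,st).round(4))
u=325.0
print("cap depth",depthpt(c,325,200,st)); 
print("cap tri w top",tri(ray(c,325,200,st),ray(T,365/4.5+239.6,428/4.5+144.6)))
cv2.imwrite("pics/w1c.png",cv2.resize(im[110:290,280:500],None,fx=3.3,fy=3.3,interpolation=cv2.INTER_CUBIC))
E
```

```text
170 319 330 [0.4928 0.0155 0.104 ]
178 318 331 [0.4935 0.0101 0.1092]
186 318 331 [0.4942 0.0037 0.1093]
194 318 331 [ 0.4951 -0.0033  0.1073]
202 318 331 [ 0.4942 -0.0091  0.111 ]
210 319 330 [ 0.4967 -0.0161  0.1091]
218 319 330 [ 0.4975 -0.0228  0.1093]
cap depth [ 0.49644748 -0.00759202  0.10945485]
cap tri w top (array([ 0.49560886, -0.00770484,  0.109703  ]), np.float64(0.0016917649970661281))
```

View pics/w1c.png

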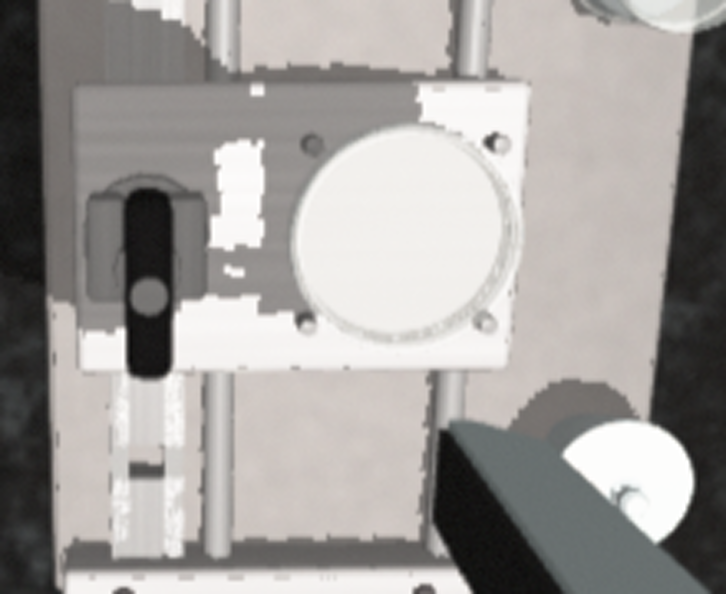

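Handle axis is (0.4955, -0.0077) with its top at 0.110. I need +4.5 mm in tool y and a 139 mm descent, so the fingertips end at z≈0.079.

>>> play_rows:
  increments:
    - [0.015,0.0045,0,0]
    - [0.025,0,0,0]
    - [0.025,0,0,0]
    - [0.025,0,0,0]
    - [0.02,0,0,0]
    - [0.015,0,0,0]
    - [0.01,0,0,0]
    - [0.0045,0,0,0]

```text
clock: 4.2
ee_pos: [0.4959, -0.0076, 0.0786]
ee_rot: [0.53, 0.468, 0.53, -0.468]
wrist_force: [-0.4, 0.2, -0.2]
width: 0.0928
```

>>> play_rows:
  increments:
    - [0,0,0,0]
    - [0,0,0,0]
    - [0,0,0,0]
    - [0,0,0,0]
    - [0,0,0,0]
    - [0,0,0,0]
    - [0,0,0,0]
    - [0,0,0,0]
  fingers: 1
  newtons: 35

```text
clock: 5.2
ee_pos: [0.4958, -0.0075, 0.0791]
ee_rot: [0.53, 0.468, 0.53, -0.468]
wrist_force: [-1.1, -0.5, 1.0]
width: 0.0178
```

```bash
python3 - <<'E'
from h import *
st=bot.state(); c=save("wrist","pics/wrist2.png"); save("scene","pics/scene2.png")
print(st["clock"],st["ee_pos"],st["joints"].round(2),st["wrist_force"],st["ft_torque"],st["width"])
s=cv2.imread("pics/scene2.png");cv2.imwrite("pics/s2c.png",cv2.resize(s[120:310,215:465],None,fx=3,fy=3))
E
```

```text
5.2 [ 0.49582821 -0.0075264   0.07911948] [-0.23  0.6   0.31  2.02 -0.32  0.57  0.42] [-1.14696254 -0.4682844   0.97977616] [-0.16104537  0.49385428  0.0196168 ] 0.01778023958750925
```

View pics/s2c.png

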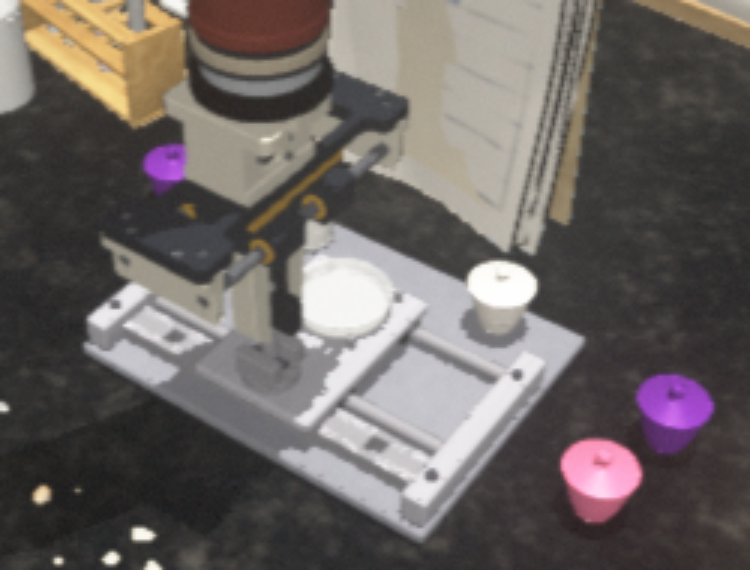

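View pics/wrist2.png

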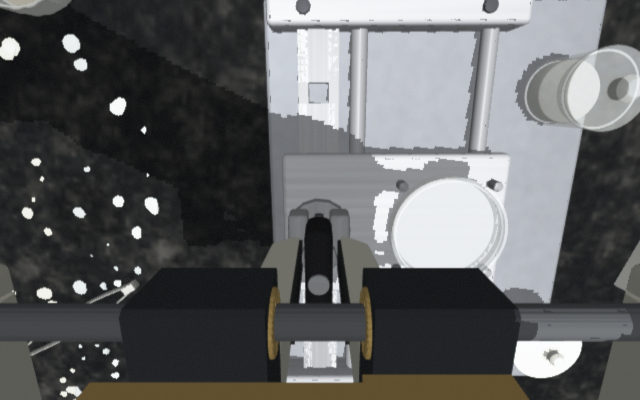

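The fingers straddle the bar but are still closing: width is 17.8 mm against a 12 mm bar. I'll wait for them.

>>> play_rows:
  increments:
    - [0,0,0,0]
    - [0,0,0,0]
    - [0,0,0,0]
    - [0,0,0,0]

```text
clock: 5.8
ee_pos: [0.4956, -0.0076, 0.0791]
ee_rot: [0.53, 0.468, 0.53, -0.468]
wrist_force: [-0.9, -0.4, 2.4]
width: 0.0164
```

>>> play_rows:
  increments:
    - [0,0,0,0]
    - [0,0,0,0]
    - [0,0,0,0]
    - [0,0,0,0]

```text
clock: 6.3
ee_pos: [0.4957, -0.0076, 0.0791]
ee_rot: [0.53, 0.468, 0.53, -0.468]
wrist_force: [-1.8, -0.3, 1.6]
width: 0.0161
```

Width has settled near 16 mm, so the grip is firm. Now lift about 16 mm while watching the force.

>>> play_rows:
  increments:
    - [-0.003,0,0,0]
    - [-0.003,0,0,0]
    - [-0.003,0,0,0]
    - [-0.003,0,0,0]
    - [-0.003,0,0,0]
    - [-0.001,0,0,0]
    - [0,0,0,0]

```text
clock: 7.18
ee_pos: [0.4957, -0.0075, 0.0951]
ee_rot: [0.53, 0.468, 0.53, -0.468]
wrist_force: [0.2, -1.1, -7.1]
width: 0.0163
```

```bash
python3 - <<'E'
from h import *
st=bot.state(); c=save("wrist","pics/wrist3.png")
print(st["clock"],st["ee_pos"],st["wrist_force"],st["ft_torque"],st["width"])
s=cv2.imread("pics/wrist3.png");cv2.imwrite("pics/w3c.png",cv2.resize(s[180:320,230:420],None,fx=4,fy=4))
for v in (225,240,286): print(depthpt(c,319,v,st), depthpt(np.load("pics/wrist2.png.npz"),319,v,st))
E
```

```text
7.175 [ 0.49566099 -0.00746756  0.09509528] [ 0.22153655 -1.11510432 -7.13212542] [-0.18632965  0.27292448  0.01165743] 0.016273913791668107
[0.49347409 0.01558339 0.11495583] [0.49342618 0.01598394 0.11612326]
[0.49382827 0.01293034 0.12579178] [0.49384887 0.01275634 0.12534567]
[ 0.49638421 -0.00750788  0.12592628] [ 0.49634397 -0.00717794  0.12653371]
```

View pics/w3c.png

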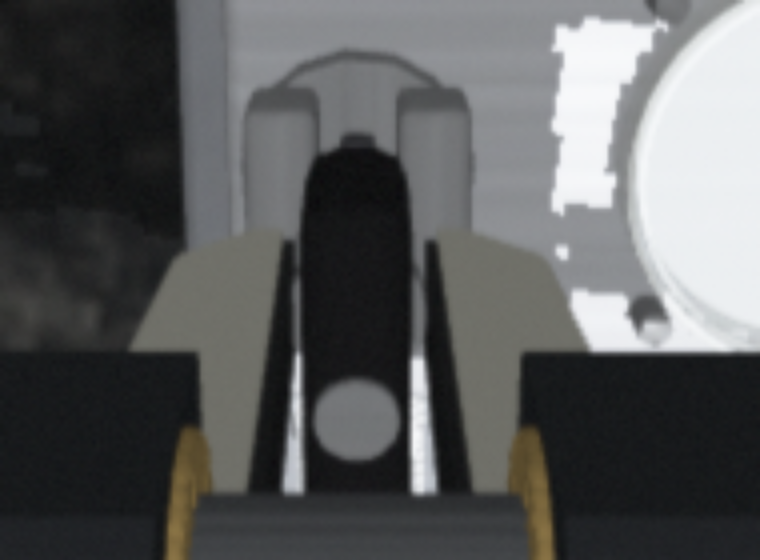

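The bar came up 16 mm with the gripper and the spring load reads 7 N. Now twist anticlockwise, which is a negative turn about the downward tool x.

>>> play_rows:
  increments:
    - [0,0,0,-0.157]
    - [0,0,0,-0.157]
    - [0,0,0,-0.157]
    - [0,0,0,-0.157]
    - [0,0,0,-0.157]
    - [0,0,0,-0.157]
    - [0,0,0,-0.157]
    - [0,0,0,-0.157]

```text
clock: 8.22
ee_pos: [0.4955, -0.0076, 0.0949]
ee_rot: [0.704, 0.066, 0.704, -0.066]
wrist_force: [-1.7, -0.3, -8.3]
width: 0.0164
```

>>> play_rows:
  increments:
    - [0,0,0,-0.157]
    - [0,0,0,-0.157]
    - [0,0,0,0]

```text
clock: 8.6
ee_pos: [0.4955, -0.0079, 0.0949]
ee_rot: [0.705, -0.042, 0.706, 0.043]
wrist_force: [-2.2, -0.1, -7.4]
width: 0.0164
```

```bash
python3 - <<'E'
from h import *
st=bot.state(); c=save("wrist","pics/wrist4.png")
print(st["clock"],st["ee_pos"],st["wrist_force"],st["ft_torque"],st["width"]);print(st["joints"].round(2),quat(st["ee_rot"]).as_matrix().round(3))
E
```

```text
8.6 [ 0.49551545 -0.00788102  0.09489062] [-2.21031085 -0.07308438 -7.42989546] [0.00836408 0.26972153 0.03317822] 0.01643072741271843
[ 0.06  0.56 -0.14  2.    0.13  0.6   1.54] [[-0.001 -0.12   0.993]
 [ 0.     0.993  0.12 ]
 [-1.     0.    -0.001]]
```

View pics/wrist4.png

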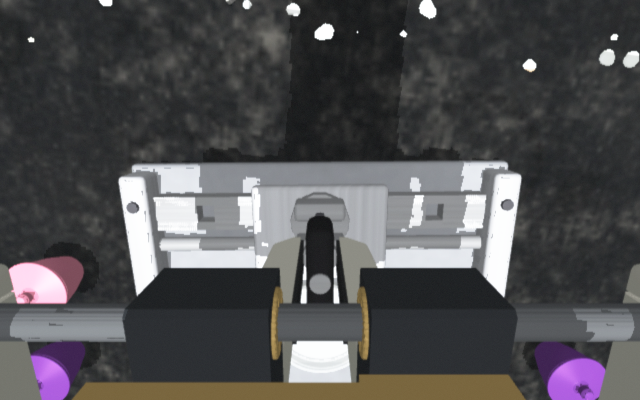

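The twist is complete. I lower it 3.5 mm to rest on the collar, then slide 80 mm along the bed's -y, which is tool -y.

>>> play_rows:
  increments:
    - [-0.0,0,0,0]
    - [0.002,0,0,0]
    - [0.0015,0,0,0]
    - [0,0,0,0]

```text
clock: 9.15
ee_pos: [0.4957, -0.0077, 0.0915]
ee_rot: [0.705, -0.044, 0.706, 0.043]
wrist_force: [-2.5, -1.5, -7.2]
width: 0.0162
```

>>> play_rows:
  increments:
    - [0,-0.005,0,0]
    - [0,-0.01,0,0]
    - [0,-0.012,0,0]
    - [0,-0.013,0,0]
    - [0,-0.013,0,0]
    - [0,-0.012,0,0]
    - [0,-0.01,0,0]
    - [0,-0.005,0,0]

```text
clock: 10.15
ee_pos: [0.506, -0.088, 0.0917]
ee_rot: [0.706, -0.043, 0.706, 0.043]
wrist_force: [-1.2, 1.8, -6.9]
width: 0.0163
```

>>> play_rows:
  increments:
    - [0,0,0,0]
    - [0,0,0,0]

```text
clock: 10.4
ee_pos: [0.5059, -0.0874, 0.0917]
ee_rot: [0.706, -0.044, 0.706, 0.043]
wrist_force: [-1.9, -1.1, -7.6]
width: 0.0162
```

```bash
python3 - <<'E'
from h import *
st=bot.state(); c=save("wrist","pics/wrist5.png"); save("scene","pics/scene5.png"); t=save("top","pics/top5.png")
print(st["clock"],st["ee_pos"],st["wrist_force"],st["ft_torque"],st["width"])
s=cv2.imread("pics/scene5.png");cv2.imwrite("pics/s5c.png",cv2.resize(s[120:310,215:465],None,fx=3,fy=3))
s=cv2.imread("pics/top5.png");cv2.imwrite("pics/t5c.png",cv2.resize(s[145:275,240:400],None,fx=4.5,fy=4.5,interpolation=cv2.INTER_CUBIC))
E
```

```text
10.4 [ 0.50590626 -0.08740698  0.09173533] [-1.91767295 -1.05255697 -7.61586504] [-0.23639828  0.43546338  0.01908152] 0.016240396959595324
```

View pics/s5c.png

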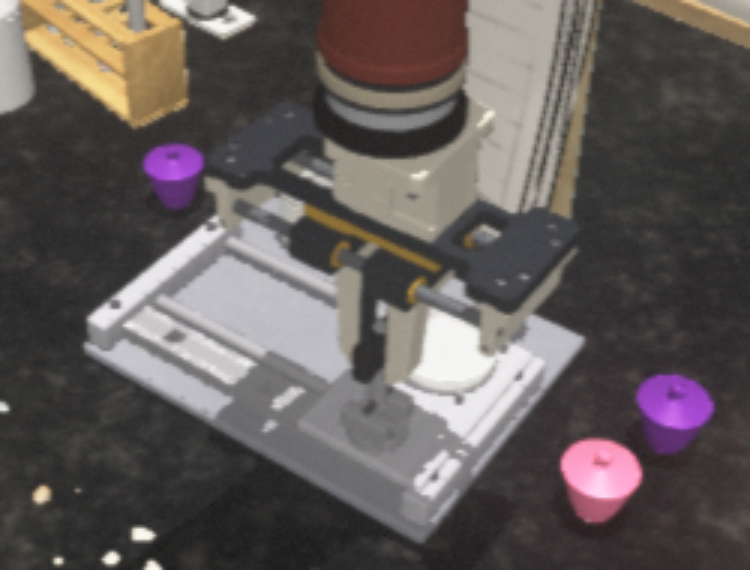

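View pics/wrist5.png

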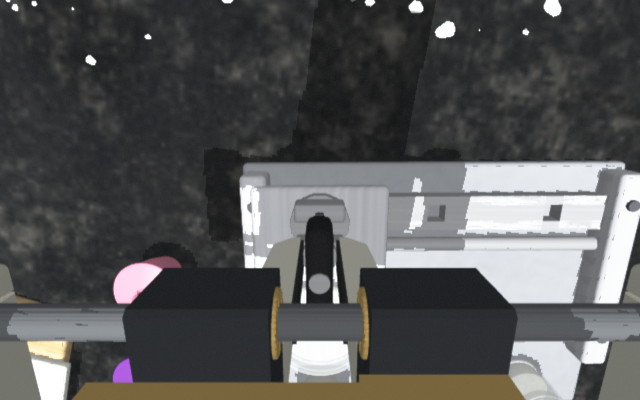

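View pics/t5c.png

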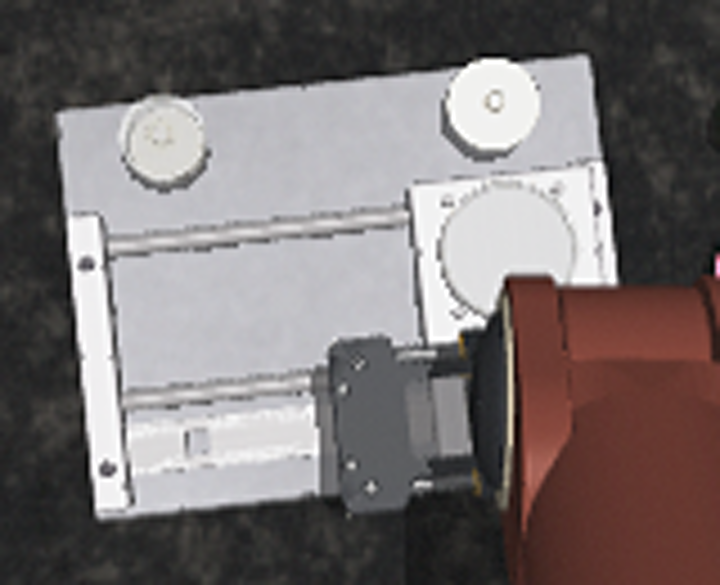

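The carriage moved about 80.3 mm (tolerance ±2 mm) and both vessels are unmoved. Now lift 3.5 mm off the collar, twist back, then lower.

>>> play_rows:
  increments:
    - [-0.002,0,0,0]
    - [-0.0018,0,0,0]
    - [0,0,0,0.157]
    - [0,0,0,0.157]
    - [0,0,0,0.157]
    - [0,0,0,0.157]
    - [0,0,0,0.157]
    - [0,0,0,0.157]

```text
clock: 11.55
ee_pos: [0.5058, -0.0865, 0.0955]
ee_rot: [0.648, 0.283, 0.648, -0.283]
wrist_force: [-2.3, -1.1, -7.5]
width: 0.0164
```

>>> play_rows:
  increments:
    - [0,0,0,0.157]
    - [0,0,0,0.157]
    - [0,0,0,0.157]
    - [0,0,0,0.157]
    - [0,0,0,0]

```text
clock: 12.18
ee_pos: [0.5059, -0.0861, 0.0954]
ee_rot: [0.531, 0.467, 0.531, -0.467]
wrist_force: [-1.5, -0.9, -7.6]
width: 0.0166
```

```bash
python3 - <<'E'
from h import *
st=bot.state(); c=save("wrist","pics/wrist6.png")
print(st["clock"],st["ee_pos"],st["wrist_force"],st["ft_torque"],st["width"]);print(quat(st["ee_rot"]).as_matrix().round(3))
E
```

```text
12.175 [ 0.50589337 -0.08605847  0.09536529] [-1.5493267  -0.88726721 -7.57604041] [-0.25221673  0.43463858 -0.00704522] 0.016569630928703092
[[-0.     0.992  0.127]
 [ 0.     0.127 -0.992]
 [-1.    -0.    -0.   ]]
```

View pics/wrist6.png

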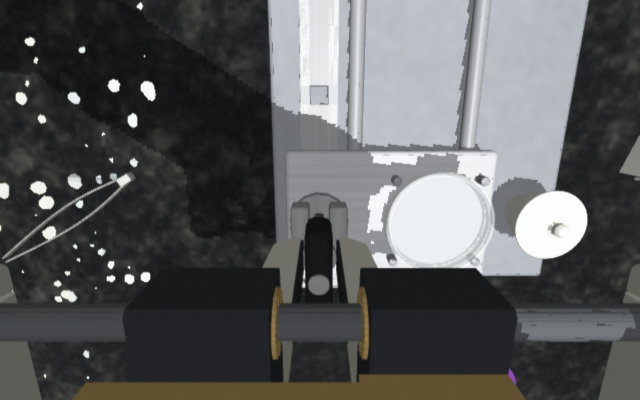

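Plunger displacement is now 79.2 mm, inside the 2 mm window. I'll nudge it +0.7 mm along tool z while lowering.

>>> play_rows:
  increments:
    - [0,0,0.0007,0]
    - [0.002,0,0,0]
    - [0.003,0,0,0]
    - [0.003,0,0,0]
    - [0.003,0,0,0]
    - [0.003,0,0,0]
    - [0.002,0,0,0]
    - [0,0,0,0]

```text
clock: 13.22
ee_pos: [0.506, -0.0877, 0.0795]
ee_rot: [0.53, 0.468, 0.53, -0.468]
wrist_force: [-1.1, 0.5, -5.2]
width: 0.0161
```

The force is still about 5 N downward at z=0.0795. That is the spring still pushing at nearly full depth, so the tip has passed the bar and is in the hole. Lower the last bit, then release.

>>> play_rows:
  increments:
    - [0.0005,0,0,0]
    - [0,0,0,0]

```text
clock: 13.48
ee_pos: [0.5061, -0.0877, 0.0793]
ee_rot: [0.53, 0.468, 0.53, -0.468]
wrist_force: [-1.4, 1.0, -2.8]
width: 0.0161
```

>>> play_rows:
  increments:
    - [0,0,0,0]
    - [0,0,0,0]
    - [0,0,0,0]
    - [0,0,0,0]
    - [0,0,0,0]
    - [0,0,0,0]
    - [0,0,0,0]
    - [0,0,0,0]
  fingers: 0

```text
clock: 14.48
ee_pos: [0.5059, -0.0876, 0.0789]
ee_rot: [0.53, 0.468, 0.53, -0.468]
wrist_force: [0.6, 0.2, 1.0]
width: 0.0905
```

>>> play_rows:
  increments:
    - [0,0,0,0]
    - [0,0,0,0]
    - [-0.01,0,0,0]
    - [-0.02,0,0,0]
    - [-0.03,0,0,0]
    - [-0.03,0,0,0]
    - [-0.03,0,0,0]
    - [-0.02,0,0,0]

```text
clock: 15.48
ee_pos: [0.5063, -0.0879, 0.2212]
ee_rot: [0.531, 0.469, 0.529, -0.468]
wrist_force: [0.9, -1.0, 0.5]
width: 0.0931
```

```bash
python3 - <<'E'
from h import *
st=bot.state(); c=save("wrist","pics/wrist7.png"); np.savez("pics/st7.npz",**st); save("scene","pics/scene7.png")
print(st["clock"],st["ee_pos"],st["wrist_force"],st["width"])
s=cv2.imread("pics/scene7.png");cv2.imwrite("pics/s7c.png",cv2.resize(s[120:310,215:465],None,fx=3,fy=3))
E
```

```text
15.475 [ 0.5062672  -0.08786909  0.22117503] [ 0.87936243 -0.95507178  0.51662913] 0.09313566116931744
```

View pics/wrist7.png

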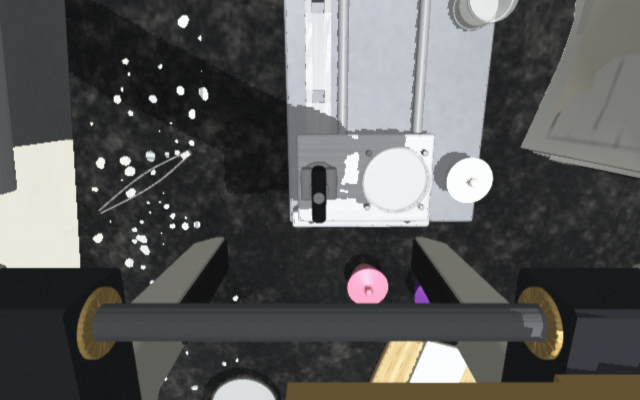

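View pics/s7c.png

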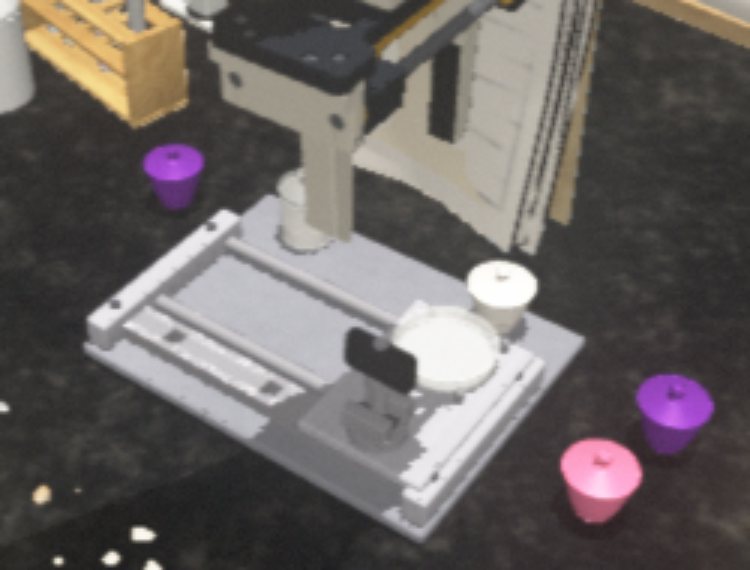

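The handle stands free at wrist pixel (319,198) with its bar along the bed, and both vessels are upright in place. I check the handle height and vessel shifts before handing in.

```bash
python3 - <<'E'
from h import *
st=dict(np.load("pics/st7.npz")); c=np.load("pics/wrist7.png.npz"); S=np.load("pics/scene7.png.npz")
print("cap",depthpt(c,319,198,st)); 
for v in (172,180,188,210,216): print(depthpt(c,319,v,st).round(4))
print("cap tri",tri(ray(c,319,198,st),ray(S,379/3+215-.3,341/3+120-.3)))
g=c["img"].max(2)
C=[(v,np.mean(312-4+np.where(g[v,308:330]<45)[0])) for v in range(172,192)]; C+= [(v,np.mean(308+np.where(g[v,308:330]<45)[0])) for v in range(206,218)]
C=np.array(C); print("slope bar deg in img",np.degrees(np.polyfit(C[:,0],C[:,1],1)[0]))
t=save("top","pics/top7.png");a=np.load("pics/top0.png.npz")
for n,(x,y) in dict(cruc=(349,168),bottle=(276,177)).items():
    print(n,depthpt(a,x,y),depthpt(t,x,y),np.abs(a["img"][y-14:y+15,x-14:x+15].astype(int)-t["img"][y-14:y+15,x-14:x+15]).mean())
s=cv2.imread("pics/top7.png");cv2.imwrite("pics/t7c.png",cv2.resize(s[145:275,240:400],None,fx=4.5,fy=4.5,interpolation=cv2.INTER_CUBIC))
E
```

```text
cap [ 0.5069039  -0.08687835  0.11045504]
[ 0.5044 -0.0664  0.1074]
[ 0.5051 -0.0724  0.1094]
[ 0.5059 -0.0791  0.1086]
[ 0.5082 -0.0972  0.1093]
[ 0.5088 -0.1024  0.1091]
cap tri (array([ 0.50627501, -0.08635441,  0.11031945]), np.float64(0.0016588418019525136))
slope bar deg in img -0.10423616939733621
cruc [ 0.64934605 -0.066963    0.0623822 ] [ 0.64989762 -0.0672576   0.05829521] 13.990091161315894
bottle [0.62646041 0.0890524  0.06540866] [0.62583258 0.08867368 0.07088781] 1.1676575505350772
```

View pics/t7c.png

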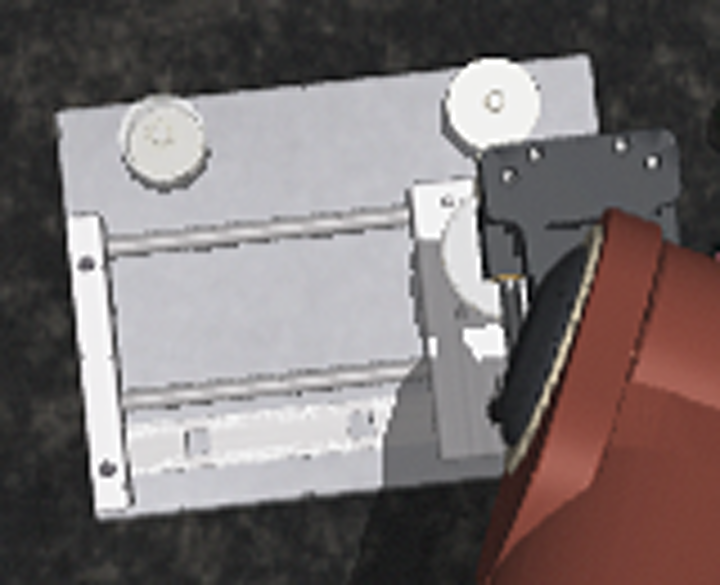

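Handle top is back at 0.110, where it started. Riding on the index bar would read about 0.119, so the plunger is fully seated. Both vessels have the same outlines and positions as at the start.

```bash
python3 -c "
from workcell import bot
print(bot.sign_off(), bot.state()['clock'])"
```

```text
the job is handed in; nothing more can be done
the job is handed in; nothing more can be done
```

The carriage, with its dish, is locked at the white crucible's station, the bed's -y end. I pulled the T-handle up 16 mm, twisted it 90° anticlockwise and set it on its collar. I then slid the carriage 80 mm, lifted and twisted the handle back, lowered the plunger into the hole and let go. The last clock reading before hand-in was about 15.5 s, out of the 45 s allowed.

**Last checks:**
- **Plunger:** the handle top measured 0.110 m, the same as when it started locked, so it is fully down. Riding on the index bar would have read about 0.119 m.
- **Station:** the handle axis measured about 79–80 mm from its start, inside the 2 mm window, and the bar lies along the bed.
- **Vessels:** the crucible and weighing bottle stand upright where they were, to within about 1 mm. The gripper is open and clear above everything.

**Disagreements:**
- The finger opening read 16 mm on the 12 mm bar, but the grip held.
- Depth readings on the vessel lids differed by 4–5 mm between pictures, which I took as noise because their outlines had not moved.
- The crucible's before-and-after image difference was high because the gripper covers its edge in the last top view.

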